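# Work the plaster-caked bolt free and take the cast off the stand

### The job

The cast on the sloping stand is locked down by a slide bolt that is stiff with set plaster. Take the bolt by its knob and work it free with short strokes out and back until it runs, and leave it drawn fully out; only then lift the cast off the stand and set it down gently, base down and teeth up, in the open work pan that stands beside the stand.

Things in the scene. Friction and masses are not known exactly. Their poses are not given: they have to be found in the camera images.
- stand: Fixed sloping aluminium stand, 250 mm wide. Origin on the worktop under it; x to its back (away from the robot), y to its left, z up. Its plate falls towards the robot at 35 degrees: plate normal (-sin 35, 0, cos 35), up-slope (cos 35, 0, sin 35); top of its lower edge at x -65, z 35 mm, 125 mm long up the slope. Cast on its left part, bolt on its right part.
- guard_edge (a point): Middle of the front rim of the stand's splash guard: a clear level sheet with steel rim, 245 mm wide, 290 mm up, from here back over the plate to an upright clear back 114 mm behind. A gripper pointing straight down at knob or cast hits it: tilt it 25 to 45 degrees, its body leaning to the robot (best along the plate's normal), and come and go along that normal or from the front.
- bolt_knob (a point): Middle of the bolt's round knob: 18 mm thick, grip height 25 mm, square off the plate. Axes: z along the knob (plate normal), y to the stand's left along the bolt, x up-slope. It is 60 mm off the plate, the knob's underside 45 mm. Below it a 12 mm rod, 26 mm off the plate, in two brackets 36 mm high, one 26 mm to the left, one 79 mm to the right of the knob at home.
- bolt (a joint): How far the bolt is drawn, m: 0 home, 0.058 fully out, growing as the knob moves to the stand's right (-y). It drags with 5 N and stays where left. Caked plaster stops the first pull dead at about 0.015. Then push it back about 15 mm (at least 12): plaster crumbles, and the next pull gains 8 mm (stops at 0.023, then 0.031); after the third push back it runs right out.
- bolt_tip (a point): Tapered tip of the bolt's 12 mm rod. At home it reaches 12 mm over the heel of the cast, 2 mm above its base, and locks it down; fully out it stands 45 mm clear of the cast. A stop of the bolt is felt as a push of 12 N or more; pulling harder gains nothing.
- cast_mid (a point): The dental cast on the stand, loose, 0.1 kg: middle of its flat base, 9 mm above its underside. Base 56 mm along its x, 68 mm along its y, 18 mm thick, with a horseshoe of teeth up to 32 mm; z points out of the teeth. On the stand its x lies along the stand's y, its open heel faces the bolt, its lower end is on a 10 mm ledge. Grip the base across the 56 mm once the bolt is out.
- corner_stops (a point): Midway between two 10 mm high corner stops on the plate at the cast's left (front-teeth) side: they keep the cast from sliding left; 50 mm of free room between them for a finger.
- pan: Open rectangular plastic work pan, fixed, standing on the worktop left of the stand. Origin under its middle on the worktop; inside 122 mm along its x and 186 mm along its y (y points roughly along the world's x or -x), floor 3 mm up, rim 43 mm up, walls 5 mm.

How it is judged (in metres and radians):
On the way, in this order (a step that is already met when the one before it is completed fails the run):
1. the bolt is pulled up to the first stop (over 12 mm out) (value of joint bolt above 0.012 m), for 0.05 s.
2. it is eased back (under 8 mm out) (value of joint bolt below 0.008 m), for 0.05 s.
3. the bolt is drawn fully out (at least 50 mm) with the cast still in its place on the stand (value of joint bolt above 0.05 m and distance of cast_mid from where it was at the start of the episode below 0.03 m), for 0.1 s.
At the end, for the whole second after the job is handed in: The bolt is left drawn at least 50 mm, and the cast rests flat on the pan's floor, teeth up (within 7 degrees of level), at rest (value of joint bolt above 0.05 m and x of cast_mid in the frame of pan between -0.05 and 0.05 m and y of cast_mid in the frame of pan between -0.08 and 0.08 m and z of cast_mid in the frame of pan between 0.006 and 0.017 m and angle between cast_mid's own z axis and vertical below 0.12 rad and linear speed of cast below 0.02 m/s); the robot touches nothing.
It fails at once if the cast is let fall (moves faster than 0.7 m/s with no finger on it: a drop of about 25 mm) (linear speed of cast above 0.7 m/s and contact force between the fingers and cast below 0.05 N).
It also fails if it takes over 58 s, if anything falls off the work surface, if the arm or the gripper's body presses on something with over 40 N, if the wrist force passes 120 N, or if a joint passes its speed limit or range.

### The arm

A 6-joint arm with a two-finger parallel gripper is mounted at the origin on a cart in front of the work surface, level with it; the furniture and walls round the work are solid. World frame = base frame: x ahead of the robot, y to its left, z up, the work surface at z = 0. Lengths are in mm, angles in rad, forces in N, time in s.
With the tool pointing down it reaches from about 250 to 725 mm from the base axis. Payload 4 kg.
Tool frame: the origin (TCP) lies on the mounting face of the last link; the fingertips stand 173 mm ahead of it and the grasp point (between the pads) lies 155 mm ahead of it (env.nose_length is the distance from the TCP to the fingertips, in mm); z points along the fingers, y is the line along which they close (so a half turn about z gives the same grasp; the last joint's range is limited). The gripper opens to 85 mm and grips with 20 to 120 N. Pads are 22 mm wide; open, the fingers measure 114 mm over their backs; the gripper's body (76 mm by 85 mm) begins 54 mm behind the grasp point. The pads swing forward as they close: fully open they stand 13 mm farther back than shut.
Start: joints at [-1.151, 0.241, 0.005, 1.335, 0, 1.571], TCP at [203.787, -456.586, 404.706] pointing down, gripper open.
Joint ranges: [-2.72, 2.72], [-1.05, 1.87], [-1.09, 1.28], [-1.99, 2.15], [-1.42, 1.44], [-3.14, 3.14]. Speed limits (rad/s): [2.79, 2.79, 3.14, 3.14, 3.14, 3.14].

### API

Orientations are given as a rotation vector (axis times angle).
In Python, from station import env gives the robot as it stands.
- The arm moves only by the shell command python3 -m jog 'ROWS' [OPENING] [FORCE]. ROWS is JSON, a list that holds one entry, the list of rows, each a list of 6 numbers: the shift along the tool's x, y, z each as a share of 0.2 m, from -1 to 1, then the turn, a rotation vector about the tool's x, y, z each as a share of 180 degrees, from -1 to 1. A call has 1 to 5 rows; each row is the pose to reach, as a shift and turn from the pose commanded when the call began, along the tool's axes at that moment, turning the shorter way round; what a row does not reach only later rows make up. A row lasts 1/10 s, in which the tool goes at most 50 mm and 8.59 degrees, less where a joint would pass 70% of its speed; a pose out of reach is approached as far as the arm can. A call with a number of a shift or a turn outside -1 to 1 is refused whole. A call with a gripper value outside its range is refused whole. OPENING is the closure in counts, from 0 (fully open) to 255 (shut), set as the call begins (- or left out, the last holds). The fingers move at their own pace and stop on an object; FORCE is the grip in N (left out, the last holds). Time passes only in rows, so rows that repeat a pose let the fingers close. It gives the time, the measured TCP pose, the force, the opening and the grip force at its end, in the units of the state.
- env.get_state(): the state, without advancing time (a new reading comes with each control period).
- env.get_image(name): name is "scene" or "top" or "wrist"; returns a dict with "color" (480x640x3 uint8, blue, green, red), "fx", "fy", "cx", "cy" (pixels), "k1" (the pictures are not rectified: a ray, as slopes to the right and down, at radius r is drawn at 1 + k1 r^2 times it, then the intrinsics apply), "rvec" (rotation vector, rad) and "tvec" (3), from world to camera coordinates, as OpenCV has them; the wrist camera has in their place "T_tool_cam" (4x4, takes a point from camera to tool coordinates, whose origin is the TCP and whose axes are the flange's). Camera axes: x right, y down, z forward; pixel columns grow to the right and rows downward; lengths in mm; the calibration is good to about 2 mm. A picture is of the moment at which its call begins: read the wrist's pose just before it. There is no depth.
- env.hand_in(): hands the job in; it is judged then, once.
The state is a dict: "t": time; "qpos": joint angles; "qvel": joint speeds; "joint_efforts": joint torques, N m; "tool_pos": TCP position; "ee_rot": TCP orientation; "ft_force": force on the tool from outside, world axes, zero at the start; "ft_torque": the same for the moment, N m; "opening": finger opening in mm; "grasp_force": force on a finger pad.
Only numpy, scipy, OpenCV 4.12 (cv2) and the standard library are available. Lean on these libraries where they do the work, as an engineer would, in place of code of your own. Each camera call takes 0.05 s, during which the arm holds its last target. There are 200 camera calls.

## Working session

There is one attempt and no reset: what is moved stays moved. The work goes in short steps, Python scripts to look and compute and a shell command to move; the robot and the scene stay as the last step left them, time stands still between calls to the robot, and variables do not carry over. Pictures are saved under pics/ and viewed, at most 10 in all, crops included, and the job is handed in when it is done.

```bash
mkdir -p pics; ls; python3 - <<'E'
from station import env
import cv2,pickle
print(env.get_state())
d={}
for n in("scene","top"):
    d[n]=env.get_image(n); cv2.imwrite(f"pics/{n}0.png",d[n]["color"])
    print({k:v for k,v in d[n].items() if k!="color"})
pickle.dump(d,open("im0.pkl","wb"))
E
```

```text
pics
{'t': 0.0, 'qpos': array([-1.15099808e+00,  2.41391854e-01,  3.70849871e-03,  1.33520895e+00,
        1.80904863e-05,  1.57076692e+00]), 'qvel': array([ 0.00181694, -0.00148332, -0.00038286,  0.00048226,  0.00137113,
       -0.0004425 ]), 'joint_efforts': array([-2.39560250e-03, -3.72319794e+01,  2.52406561e+01,  1.69113680e-02,
       -3.35023497e-04,  6.97295235e-06]), 'tool_pos': array([ 203.67609757, -456.32885215,  403.81713551]), 'ee_rot': array([-3.07062243e+00, -6.54203312e-01,  6.57729761e-04]), 'ft_force': array([-0.4616855 , -0.02833399,  0.1857724 ]), 'ft_torque': array([-0.002663  ,  0.04505585, -0.01716278]), 'grasp_force': 0.0, 'opening': 85.223860887815}
{'fx': 439.1346998619193, 'fy': 439.1346998619193, 'cx': 324.5724132627514, 'cy': 244.87988942826817, 'k1': -0.004721249422253077, 'rvec': array([ 0.67953854, -2.49678418,  1.30440245]), 'tvec': array([489.85727083, 288.1716806 , 771.30980451])}
{'fx': 447.65966220231473, 'fy': 447.65966220231473, 'cx': 328.6137901972086, 'cy': 240.64520267414179, 'k1': -0.04447485670149215, 'rvec': array([ 1.96239115, -2.22837311,  0.26676909]), 'tvec': array([108.16290223, 568.49226024, 925.2703147 ])}
```

View pics/scene0.png

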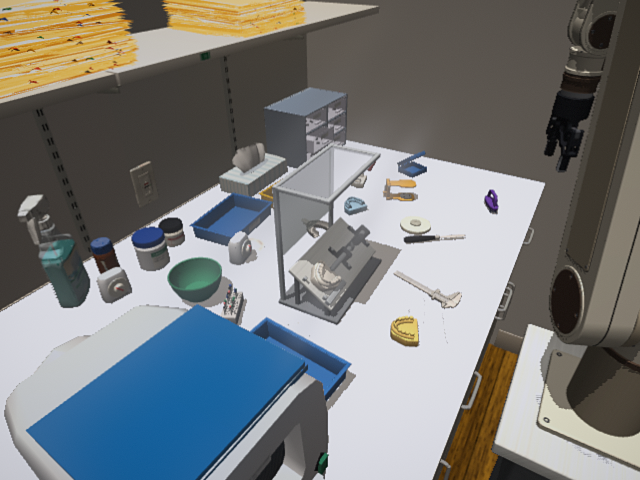

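View pics/top0.png

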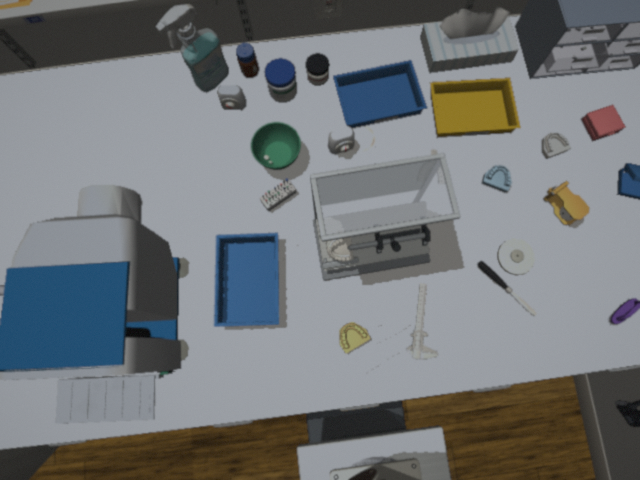

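The scene view shows the stand at about (330,270), the guard rim above it and the blue pan at (300,355). In the top view the guard rim spans (312-458, 158-235), the knob is near (395,243), the cast near (340,250) and the pan at (248,280).

```bash
python3 - <<'E'
import cv2,pickle,numpy as np
d=pickle.load(open("im0.pkl","rb"))
a=cv2.resize(d["top"]["color"][150:340,205:465],None,fx=3,fy=3,interpolation=cv2.INTER_CUBIC)
b=cv2.resize(d["scene"]["color"][140:330,260:400],None,fx=4,fy=4,interpolation=cv2.INTER_CUBIC)[:600]
cv2.imwrite("pics/ct.png",a);cv2.imwrite("pics/cs.png",b[:600])
b=cv2.resize(d["scene"]["color"][205:325,265:395],None,fx=5,fy=5,interpolation=cv2.INTER_CUBIC);cv2.imwrite("pics/cs.png",b)
E
```

```text
(no output)
```

View pics/ct.png

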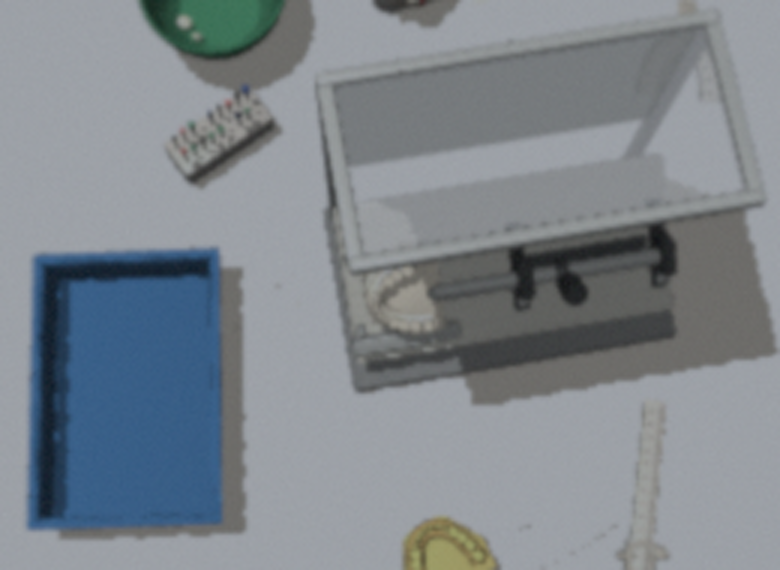

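View pics/cs.png

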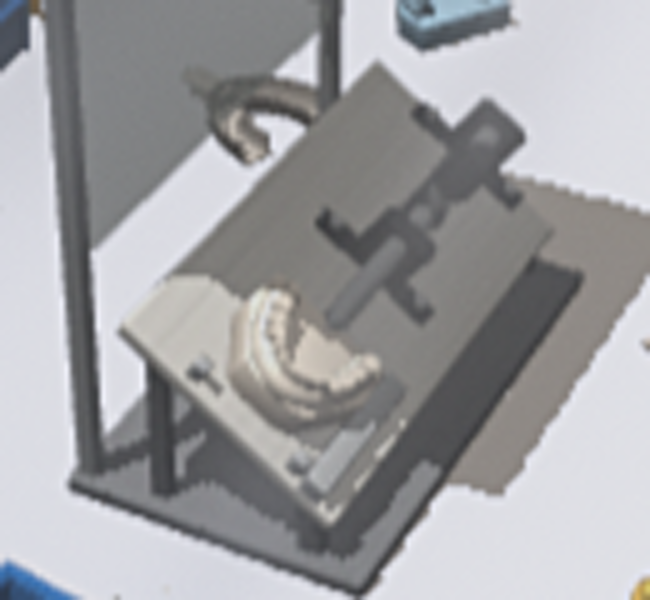

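```bash
cat > h.py <<'E'
import numpy as np,cv2,pickle
from scipy.spatial.transform import Rotation as R
from scipy.optimize import least_squares
def und(im,p):
    q=(np.array(p,float)-[im["cx"],im["cy"]])/[im["fx"],im["fy"]]
    u=q.copy()
    for _ in range(10): u=q/(1+im["k1"]*(u@u))
    return u
def cam(im):
    if "rvec" in im:
        Rm=R.from_rotvec(im["rvec"]).as_matrix(); return Rm.T,-Rm.T@im["tvec"]
    T=im["Tw"]; return T[:3,:3],T[:3,3]
def ray(im,p):
    Rc,c=cam(im); d=Rc@np.r_[und(im,p),1]; return c,d/np.linalg.norm(d)
def onz(im,p,z):
    c,d=ray(im,p); return c+d*(z-c[2])/d[2]
def proj(im,P):
    Rc,c=cam(im); v=Rc.T@(np.array(P)-c); u=v[:2]/v[2]; u=u*(1+im["k1"]*(u@u))
    return u*[im["fx"],im["fy"]]+[im["cx"],im["cy"]]
def tri(rs):
    A=0;b=0
    for c,d in rs:
        M=np.eye(3)-np.outer(d,d);A=A+M;b=b+M@c
    return np.linalg.solve(A,b)
E
cat > fit.py <<'E'
from h import *
d=pickle.load(open("im0.pkl","rb"));T,S=d["top"],d["scene"]
ct=lambda x,y:np.array([205+x/3,150+y/3]); cs=lambda x,y:np.array([265+x/5,205+y/5])
s35,c35=np.sin(np.radians(35)),np.cos(np.radians(35))
obs=[(T,ct(352,268),('g',0,122.5)),(T,ct(764,200),('g',0,-122.5)),(T,ct(716,12),('g',114,-122.5)),(T,ct(318,76),('g',114,122.5)),
(S,cs(335,525),(-65,125,35)),(S,cs(551,232),(-65,-125,35)),(S,cs(378,62),(37.4,-125,106.7)),(S,cs(122,328),(37.4,125,106.7))]
def w(p,q): 
    if q[0]=='g': q=(p[3]+q[1],q[2],290)
    a,b=np.cos(p[2]),np.sin(p[2]); return np.array([p[0]+a*q[0]-b*q[1],p[1]+b*q[0]+a*q[1],q[2]])
f=lambda p:np.concatenate([proj(i,w(p,q))-m for i,m,q in obs])
r=least_squares(f,[500,0,0,-30],loss="soft_l1"); print("stand x y yaw gx",r.x,"\nres",f(r.x).reshape(-1,2).round(1).tolist())
p=r.x
def pl(im,px,h): # point h off plate, stand frame + (s up slope, y)
    a,b=np.cos(p[2]),np.sin(p[2]);Rs=np.array([[a,-b,0],[b,a,0],[0,0,1]])
    n=Rs@[-s35,0,c35];P0=w(p,(-65,0,35))+h*n;c,dd=ray(im,px);X=c+dd*((P0-c)@n)/(dd@n)
    q=Rs.T@(X-[p[0],p[1],0]); return X.round(1),"slope",((q[0]+65+h*s35)/c35).round(1),"y",q[1].round(1)
print("knob mid top",pl(T,ct(572,284),60),"\nknob scene",pl(S,cs(490,135),60))
print("tip top",pl(T,ct(437,293),26),"scene",pl(S,cs(335,312),26))
pan=[onz(T,ct(*q),43) for q in((35,255),(219,249),(220,526),(28,528))]
print("pan",np.round(pan,1).tolist(),np.mean(pan,0))
E
python3 fit.py
```

```text
stand x y yaw gx [588.08356794 -65.55757961 -43.93042346 -53.2643249 ] 
res [[-1.2, -0.5], [0.0, -2.1], [0.3, 1.0], [-1.0, 2.2], [0.2, -0.0], [1.4, -2.3], [0.1, -2.3], [-0.3, -1.2]]
knob mid top (array([ 539.1, -102. ,  118.2]), 'slope', np.float64(59.3), 'y', np.float64(-33.8)) 
knob scene (array([ 541.2, -130.2,  118.6]), 'slope', np.float64(60.1), 'y', np.float64(-62.1))
tip top (array([551.2,  -9.4,  88.5]), 'slope', np.float64(56.2), 'y', np.float64(58.0)) scene (array([554.4,  -8.4,  90.8]), 'slope', np.float64(60.1), 'y', np.float64(58.8))
pan [[629.7, 287.8, 43.0], [616.5, 147.4, 43.0], [408.9, 167.6, 43.0], [424.8, 307.1, 43.0]] [519.94251479 227.48898208  43.        ]
```

```bash
cat > go.py <<'E'
# go.py s y h : share row to bring grasp point to slope s, y, h off plate (gripper along plate normal); yaw/xy from fit
from h import *
import sys,json
from station import env
SX,SY,YAW=json.load(open("stand.json"))
Rs=R.from_euler("z",YAW).as_matrix();s35,c35=np.sin(np.radians(35)),np.cos(np.radians(35))
n=Rs@[-s35,0,c35];up=Rs@[c35,0,s35];ys=Rs@[0,1,0.]
O=np.array([SX,SY,0])+Rs@[-65,0,35]
def plate(s,y,h): return O+s*up+y*ys+h*n
def inplate(P): v=P-O; return np.array([v@up,v@ys,v@n])
def rowto(G,Rt):
    st=env.get_state();R0=R.from_rotvec(st["ee_rot"]).as_matrix()
    tcp=G-155*Rt[:,2]
    d=R0.T@(tcp-st["tool_pos"]);rv=R.from_matrix(R0.T@Rt).as_rotvec()
    print("row",np.round(np.r_[d/200,rv/np.pi],4).tolist(),"mm",d.round(1),"deg",np.degrees(rv).round(1),"f",st["ft_force"].round(1),"q",st["qpos"].round(2),"op",round(st["opening"],1),"t",st["t"])
    g=st["tool_pos"]+155*R0[:,2]; print("grasp now world",g.round(1),"plate s,y,h",inplate(g).round(1))
def best(z,y):
    R0=R.from_rotvec(env.get_state()["ee_rot"]).as_matrix()
    c=[np.c_[np.cross(sg*y,z),sg*y,z] for sg in(1,-1)]
    return min(c,key=lambda M:R.from_matrix(R0.T@M).magnitude())
if __name__=="__main__":
    s,y,h=map(float,sys.argv[1:4]); rowto(plate(s,y,h),best(-n,ys))
E
echo '[588.1,-65.6,0.0519]'>stand.json; python3 go.py 59 -33.8 160
python3 - <<'E'
from h import *
d=pickle.load(open("im0.pkl","rb"))
from go import plate
for q in((59,-33.8,60),(59,-112,36),(59,-8,36)): print((proj(d["scene"],plate(*q))-[265,205])*5)
E
```

```text
row [1.5701, -1.1973, 0.3874, -0.0363, 0.1923, 0.1132] mm [ 314.  -239.5   77.5] deg [-6.5 34.6 20.4] f [-0.2  0.5  0.2] q [-1.15  0.24  0.    1.34  0.    1.57] op 85.7 t 0.1
grasp now world [ 203.6 -456.1  248.9] plate s,y,h [-155.2 -370.   369.8]
[466.9632959  166.73879246]
[504.20896843 113.51686636]
[414.30005135 222.95179464]
```

```bash
python3 -m jog '[[[0.2,-0.15,0.05,-0.005,0.024,0.014],[0.4,-0.3,0.1,-0.01,0.05,0.028],[0.6,-0.45,0.15,-0.014,0.075,0.043],[0.8,-0.6,0.19,-0.018,0.1,0.057],[0.8,-0.6,0.19,-0.018,0.1,0.057]]]' 0 60; python3 go.py 59 -33.8 160
```

```text
t: 0.6
tool_pos: [300.7, -276.9, 364.5]
ee_rot: [-3.063, -0.374, -0.494]
ft_force: [-0.2, -0.5, -1.0]
opening: 85.2
grasp_force: 0.0
row [0.5598, -0.7074, 0.3654, -0.0206, 0.0925, 0.0568] mm [ 112.  -141.5   73.1] deg [-3.7 16.6 10.2] f [-0.2 -0.5 -1. ] q [-0.83  0.01 -0.39  0.99  0.27  2.09] op 85.2 t 0.6
grasp now world [ 348.4 -268.6  217.2] plate s,y,h [ -46.9 -190.3  255.3]
```

```bash
python3 -m jog '[[[0.14,-0.18,0.09,-0.005,0.024,0.014],[0.28,-0.36,0.18,-0.01,0.048,0.028],[0.42,-0.54,0.27,-0.015,0.07,0.043],[0.56,-0.7,0.36,-0.02,0.0925,0.057],[0.56,-0.7,0.36,-0.02,0.0925,0.057]]]'; python3 go.py 59 -33.8 160
```

```text
t: 1.1
tool_pos: [394.5, -112.1, 328.0]
ee_rot: [-2.98, -0.085, -0.942]
ft_force: [-0.7, 0.8, -0.6]
opening: 85.6
grasp_force: 0.0
row [-0.0096, -0.0131, 0.0002, -0.0003, -0.0004, 0.0015] mm [-1.9 -2.6  0. ] deg [-0.  -0.1  0.3] f [-0.7  0.8 -0.6] q [-0.35 -0.09 -0.68  0.4   0.23  2.8 ] op 85.6 t 1.1
grasp now world [ 483.4 -107.4  201.2] plate s,y,h [ 61.1 -36.3 160. ]
```

```bash
python3 -m jog '[[[0,0,0,0,0,0],[0,0,0,0,0,0]]]' >/dev/null; python3 go.py 59 -33.8 160; python3 - <<'E'
from h import *
from station import env
st=env.get_state(); im=env.get_image("wrist")
T=np.eye(4);T[:3,:3]=R.from_rotvec(st["ee_rot"]).as_matrix();T[:3,3]=st["tool_pos"];im["Tw"]=T@np.array(im["T_tool_cam"])
pickle.dump(im,open("w1.pkl","wb"));cv2.imwrite("pics/w1.png",im["color"])
from go import plate
for q in((59,-33.8,60),(59,58,26),(58,74,18),(0,125,0),(0,-125,0)): print(q,proj(im,plate(*q)).round(1))
E
```

```text
row [-0.0117, -0.0391, 0.0087, 0.0021, -0.0001, -0.0008] mm [-2.3 -7.8  1.7] deg [ 0.4 -0.  -0.1] f [-0.3 -0.   0.3] q [-0.36 -0.09 -0.68  0.41  0.23  2.8 ] op 85.1 t 1.3
grasp now world [ 482.9 -113.8  202.7] plate s,y,h [ 61.4 -42.6 161.8]
(59, -33.8, 60) [304.5 254.4]
(59, 58, 26) [178.4 238.3]
(58, 74, 18) [160.9 236.3]
(0, 125, 0) [118.7 296.1]
(0, -125, 0) [418.  295.1]
```

View pics/w1.png

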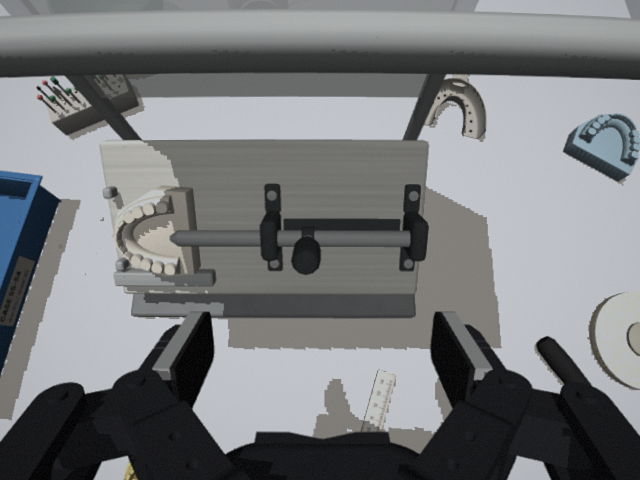

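The wrist view shows the knob at about (306,255), the bolt tip at (172,238), the cast heel edge at x≈198 and the plate's upper corners at (101,141) and (428,141). The stand estimate agrees with it within a few px.

```bash
python3 - <<'E'
from h import *
from go import plate,inplate,n,ys,up
im=pickle.load(open("w1.pkl","rb"))
for q in((125,125,0),(125,-125,0),(0,-125,0),(59,-34,72.5),(59,-34,47.5),(59,-34+26,36),(59,-34-79,36)): print(q,proj(im,plate(*q)).round(1))
def on(px,h):
    c,d=ray(im,px);P0=plate(0,0,h);return inplate(c+d*((P0-c)@n)/(d@n)).round(1)
for px,h in(((306,257),72.5),((172,238),26),((198,232),18),((190,188),18),((192,270),18),((115,230),18),((101,141),0),((428,141),0),((416,293),0),((111,192),10),((123,265),10),((165,279),10)): print(px,h,on(px,h))
E
python3 go.py 59 -34 100
```

```text
(125, 125, 0) [ 91.1 142.8]
(125, -125, 0) [430.8 140.4]
(0, -125, 0) [418.  295.1]
(59, -34, 72.5) [304.1 261.7]
(59, -34, 47.5) [305.5 247.7]
(59, -8, 36) [268.4 242.4]
(59, -113, 36) [420.1 241.7]
(306, 257) 72.5 [ 62.  -35.2  72.5]
(172, 238) 26 [59.3 62.6 26. ]
(198, 232) 18 [61.2 46.  18. ]
(190, 188) 18 [93.9 48.4 18. ]
(192, 270) 18 [31.  53.8 18. ]
(115, 230) 18 [ 63.1 107.9  18. ]
(101, 141) 0 [126.1 117.2   0. ]
(428, 141) 0 [ 124.6 -123.     0. ]
(416, 293) 0 [   1.9 -123.2    0. ]
(111, 192) 10 [ 90.  110.4  10. ]
(123, 265) 10 [ 32.  110.9  10. ]
(165, 279) 10 [20.  79.1 10. ]
row [-0.0123, -0.0425, 0.3094, 0.0023, -0.0003, -0.0011] mm [-2.5 -8.5 61.9] deg [ 0.4 -0.1 -0.2] f [ 0.5 -0.2 -1.5] q [-0.36 -0.09 -0.68  0.41  0.23  2.8 ] op 85.5 t 1.35
grasp now world [ 483.  -114.3  202.9] plate s,y,h [ 61.5 -43.2 161.9]
```

```bash
sed 's/-65,125,35/-65,PW,35/;s/-65,-125,35/-65,-PW,35/;s/37.4,-125/37.4,-PW/;s/37.4,125/37.4,PW/;s/\[500,0,0,-30\]/[580,-65,0.05,-50]/' fit.py > fit2.py
sed -i 's/^s35/PW=120\nW=pickle.load(open("w1.pkl","rb"))\ns35/; s/^def w/obs+=[(W,np.array((101,141)),(37.4,PW,106.7)),(W,np.array((428,141)),(37.4,-PW,106.7)),(W,np.array((416,293)),(-65,-PW,35))]\ndef w/' fit2.py
echo 'print("W",pl(W,(306,257),72.5),pl(W,(172,238),26),pl(W,(198,232),18),pl(W,(115,230),18))'>>fit2.py
python3 fit2.py; sed -i 's/PW=120/PW=125/' fit2.py; python3 fit2.py|head -3
```

```text
stand x y yaw gx [ 5.89122700e+02 -6.76297808e+01  4.70145645e-02 -5.35819200e+01] 
res [[-0.2, -1.4], [1.0, -2.3], [1.6, 0.8], [0.3, 1.3], [1.0, -2.2], [0.8, -1.7], [-0.5, -1.9], [0.9, -3.3], [-0.0, -0.2], [-1.0, -1.0], [-1.9, 1.7]]
knob mid top (array([ 539.2, -102.1,  117.7]), 'slope', np.float64(58.5), 'y', np.float64(-32.1)) 
knob scene (array([ 541.4, -130.7,  118.3]), 'slope', np.float64(59.5), 'y', np.float64(-60.7))
tip top (array([551.4,  -9.5,  87.8]), 'slope', np.float64(54.9), 'y', np.float64(59.8)) scene (array([554.8,  -9.1,  90.2]), 'slope', np.float64(59.1), 'y', np.float64(60.1))
pan [[629.7, 287.8, 43.0], [616.5, 147.4, 43.0], [408.9, 167.6, 43.0], [424.8, 307.1, 43.0]] [519.94251479 227.48898208  43.        ]
W (array([ 534.3, -103.6,  129.5]), 'slope', np.float64(61.2), 'y', np.float64(-33.4)) (array([553.7,  -4.4,  89.6]), 'slope', np.float64(58.0), 'y', np.float64(64.8)) (array([560.8, -20.7,  84.2]), 'slope', np.float64(60.1), 'y', np.float64(48.2)) (array([559.1,  41.4,  85.1]), 'slope', np.float64(61.7), 'y', np.float64(110.3))
stand x y yaw gx [ 5.89019094e+02 -6.48863332e+01  4.80368306e-02 -5.45230228e+01] 
res [[-1.7, -0.5], [-0.3, -1.6], [0.2, 1.4], [-1.2, 2.1], [-0.6, 0.0], [1.1, -2.1], [-0.2, -2.3], [-1.0, -1.3], [-10.3, 0.1], [2.0, -1.2], [0.8, 1.5]]
knob mid top (array([ 539.2, -102.1,  117.7]), 'slope', np.float64(58.4), 'y', np.float64(-34.8))
```

```bash
echo '[589.1,-67.3,0.047]'>stand.json; python3 go.py 60 -33 110; python3 -m jog '[[[0,-0.0435,0.03,0.003,0,-0.001],[0,-0.0435,0.12,0.003,0,-0.001],[0,-0.0435,0.25,0.003,0,-0.001],[0,-0.0435,0.25,0.003,0,-0.001],[0,-0.0435,0.25,0.003,0,-0.001]]]' ; python3 go.py 60 -33 61
```

```text
row [-0.0042, -0.0426, 0.2615, 0.0014, -0.0003, 0.0002] mm [-0.8 -8.5 52.3] deg [ 0.3 -0.1  0. ] f [ 0.5 -0.2 -1.5] q [-0.36 -0.09 -0.68  0.41  0.23  2.8 ] op 85.5 t 1.35
grasp now world [ 483.  -114.3  202.9] plate s,y,h [ 60.9 -42.  162.3]
t: 1.85
tool_pos: [421.9, -107.2, 287.8]
ee_rot: [-2.977, -0.079, -0.937]
ft_force: [-0.2, 0.5, -0.2]
opening: 85.2
grasp_force: 0.0
row [0.0005, 0.0069, 0.2534, -0.0022, 0.0004, 0.0012] mm [ 0.1  1.4 50.7] deg [-0.4  0.1  0.2] f [-0.2  0.5 -0.2] q [-0.31  0.02 -0.7   0.27  0.21  2.84] op 85.2 t 1.85
grasp now world [ 510.6 -101.9  160.8] plate s,y,h [ 59.8 -30.9 111.7]
```

```bash
python3 -m jog '[[[0,0.007,0.1,-0.002,0,0.001],[0,0.007,0.18,-0.002,0,0.001],[0,0.007,0.25,-0.002,0,0.001],[0,0.007,0.25,-0.002,0,0.001],[0,0.007,0.25,-0.002,0,0.001]]]' ; python3 go.py 60 -33 61;python3 - <<'E'
from station import env
import cv2
cv2.imwrite("pics/w2.png",env.get_image("wrist")["color"])
E
```

```text
t: 2.35
tool_pos: [450.8, -106.7, 248.2]
ee_rot: [-2.982, -0.073, -0.942]
ft_force: [0.8, 0.2, 1.2]
opening: 85.5
grasp_force: 0.0
row [-0.0045, 0.0007, 0.0081, -0.0, -0.0004, 0.0005] mm [-0.9  0.1  1.6] deg [-0.  -0.1  0.1] f [0.8 0.2 1.2] q [-0.29  0.15 -0.71  0.13  0.19  2.86] op 85.5 t 2.35
grasp now world [ 539.8 -102.5  121.3] plate s,y,h [ 61.1 -32.8  62.6]
```

View pics/w2.png

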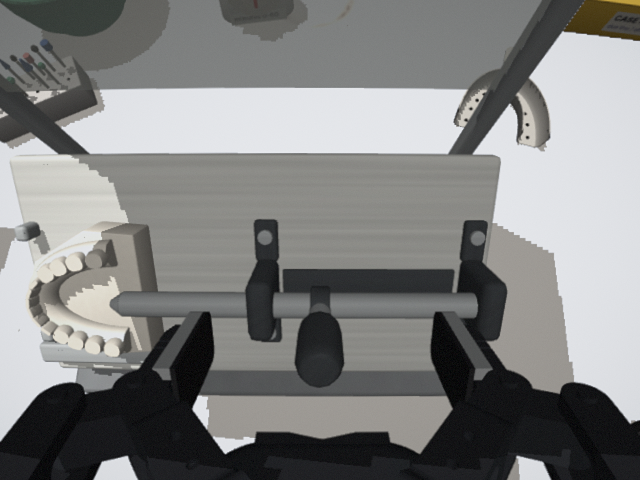

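The knob at (320,350) is centred between the open pads at x≈195 and x≈450, clear of the brackets, so I close on it.

```bash
python3 -m jog '[[[-0.004,0,0.01,0,0,0],[-0.004,0,0.01,0,0,0],[-0.004,0,0.01,0,0,0],[-0.004,0,0.01,0,0,0],[-0.004,0,0.01,0,0,0]]]' 255 60; python3 -m jog '[[[0,0,0,0,0,0],[0,0,0,0,0,0],[0,0,0,0,0,0],[0,0,0,0,0,0],[0,0,0,0,0,0]]]'; python3 go.py 60 -33 61
```

```text
t: 2.9
tool_pos: [451.4, -106.3, 245.7]
ee_rot: [-2.981, -0.074, -0.942]
ft_force: [-4.8, 0.9, 8.1]
opening: 15.9
grasp_force: 58.2
t: 3.4
tool_pos: [451.4, -106.3, 245.7]
ee_rot: [-2.981, -0.074, -0.942]
ft_force: [-4.9, 0.5, 5.5]
opening: 16.3
grasp_force: 58.3
row [0.0003, 0.0028, -0.0036, -0.0003, -0.0005, 0.0007] mm [ 0.1  0.6 -0.7] deg [-0.  -0.1  0.1] f [-4.9  0.5  5.5] q [-0.28  0.15 -0.71  0.12  0.19  2.87] op 16.3 t 3.4
grasp now world [ 540.4 -101.9  118.9] plate s,y,h [ 60.2 -32.3  60.3]
```

```bash
python3 -m jog '[[[0,0.02,0,0,0,0],[0,0.04,0,0,0,0],[0,0.06,0,0,0,0],[0,0.07,0,0,0,0],[0,0.08,0,0,0,0]]]'; python3 go.py 60 -33 60;  python3 -m jog '[[[0,0,0,0,0,0],[0,0,0,0,0,0]]]'; python3 go.py 60 -33 60
```

```text
t: 3.9
tool_pos: [451.9, -120.1, 245.6]
ee_rot: [-2.973, -0.08, -0.941]
ft_force: [-6.1, 11.7, 9.3]
opening: 16.2
grasp_force: 59.2
row [0.0012, -0.0663, 0.002, -0.0031, -0.0007, 0.0012] mm [  0.2 -13.3   0.4] deg [-0.6 -0.1  0.2] f [-6.1 11.7  9.3] q [-0.32  0.16 -0.69  0.14  0.22  2.83] op 16.2 t 3.9
grasp now world [ 540.9 -114.4  118.9] plate s,y,h [ 60.1 -44.8  60.3]
t: 4.1
tool_pos: [451.9, -120.2, 245.6]
ee_rot: [-2.974, -0.079, -0.941]
ft_force: [-5.1, 9.5, 8.5]
opening: 16.4
grasp_force: 59.1
row [0.0012, -0.0668, 0.002, -0.0028, -0.0006, 0.0011] mm [  0.2 -13.4   0.4] deg [-0.5 -0.1  0.2] f [-5.1  9.5  8.5] q [-0.32  0.16 -0.69  0.14  0.22  2.83] op 16.4 t 4.1
grasp now world [ 540.9 -114.6  118.9] plate s,y,h [ 60.1 -45.   60.3]
```

```bash
python3 -m jog '[[[0,0.008,0,0,0,0],[0,0.016,0,0,0,0],[0,0.02,0,0,0,0],[0,0.02,0,0,0,0]]]'; python3 go.py 60 -33 60
```

```text
t: 4.5
tool_pos: [452.0, -122.1, 245.6]
ee_rot: [-2.966, -0.085, -0.939]
ft_force: [-6.2, 19.1, 11.6]
opening: 16.2
grasp_force: 60.0
row [0.0018, -0.0764, 0.0026, -0.0054, -0.0009, 0.0016] mm [  0.4 -15.3   0.5] deg [-1.  -0.2  0.3] f [-6.2 19.1 11.6] q [-0.33  0.16 -0.69  0.14  0.23  2.83] op 16.2 t 4.5
grasp now world [ 541.  -115.3  118.9] plate s,y,h [ 60.1 -45.7  60.3]
```

```bash
python3 -m jog '[[[0,-0.025,0,0,0,0],[0,-0.05,0,0,0,0],[0,-0.075,0,0,0,0],[0,-0.1,0,0,0,0],[0,-0.105,0,0,0,0]]]'; python3 -m jog '[[[0,0,0,0,0,0],[0,0,0,0,0,0]]]'; python3 go.py 60 -33 60
```

```text
t: 5.0
tool_pos: [451.5, -107.1, 245.8]
ee_rot: [-2.989, -0.068, -0.944]
ft_force: [-3.8, -8.9, 2.9]
opening: 16.5
grasp_force: 58.8
t: 5.2
tool_pos: [451.5, -106.9, 245.8]
ee_rot: [-2.987, -0.069, -0.944]
ft_force: [-3.5, -6.5, 3.6]
opening: 16.1
grasp_force: 58.8
row [-0.0003, -0.0006, 0.0016, 0.0018, -0.0003, 0.0003] mm [-0.1 -0.1  0.3] deg [ 0.3 -0.1  0.1] f [-3.5 -6.5  3.6] q [-0.28  0.15 -0.71  0.12  0.18  2.87] op 16.1 t 5.2
grasp now world [ 540.5 -103.6  118.9] plate s,y,h [ 60.2 -34.   60.3]
```

```bash
python3 -m jog '[[[0,-0.01,0,0,0,0],[0,-0.02,0,0,0,0],[0,-0.02,0,0,0,0]]]'; python3 go.py 60 -33 60; python3 -m jog '[[[0,0.03,0,0,0,0],[0,0.06,0,0,0,0],[0,0.09,0,0,0,0],[0,0.12,0,0,0,0],[0,0.14,0,0,0,0]]]'; python3 -m jog '[[[0,0,0,0,0,0],[0,0,0,0,0,0]]]';python3 go.py 60 -33 60
```

```text
t: 5.5
tool_pos: [451.3, -103.3, 245.8]
ee_rot: [-2.988, -0.068, -0.944]
ft_force: [-3.7, -7.6, 2.8]
opening: 16.5
grasp_force: 58.8
row [-0.0003, 0.0178, 0.0017, 0.0022, -0.0003, 0.0002] mm [-0.1  3.6  0.3] deg [ 0.4 -0.1  0. ] f [-3.7 -7.6  2.8] q [-0.27  0.15 -0.71  0.12  0.18  2.88] op 16.5 t 5.5
grasp now world [ 540.3 -100.1  119. ] plate s,y,h [ 60.2 -30.5  60.3]
t: 6.0
tool_pos: [452.2, -127.0, 245.6]
ee_rot: [-2.971, -0.08, -0.94]
ft_force: [-7.1, 15.0, 10.7]
opening: 16.2
grasp_force: 60.3
t: 6.2
tool_pos: [452.3, -127.7, 245.7]
ee_rot: [-2.975, -0.078, -0.941]
ft_force: [-6.3, 8.0, 7.9]
opening: 16.5
grasp_force: 59.7
row [0.0011, -0.1044, 0.0023, -0.0023, -0.0006, 0.001] mm [  0.2 -20.9   0.5] deg [-0.4 -0.1  0.2] f [-6.3  8.   7.9] q [-0.34  0.17 -0.69  0.14  0.22  2.82] op 16.5 t 6.2
grasp now world [ 541.3 -122.4  118.9] plate s,y,h [ 60.1 -52.8  60.3]
```

```bash
python3 -m jog '[[[0,0.01,0,0,0,0],[0,0.02,0,0,0,0],[0,0.025,0,0,0,0],[0,0.025,0,0,0,0]]]'; python3 go.py 60 -33 60;
```

```text
t: 6.6
tool_pos: [452.3, -130.1, 245.6]
ee_rot: [-2.966, -0.085, -0.939]
ft_force: [-8.0, 19.0, 12.1]
opening: 16.4
grasp_force: 60.8
row [0.0021, -0.1164, 0.0033, -0.0054, -0.0009, 0.0016] mm [  0.4 -23.3   0.7] deg [-1.  -0.2  0.3] f [-8.  19.  12.1] q [-0.35  0.17 -0.68  0.15  0.24  2.81] op 16.4 t 6.6
grasp now world [ 541.3 -123.2  118.9] plate s,y,h [ 60.1 -53.6  60.3]
```

```bash
python3 -m jog '[[[0,-0.03,0,0,0,0],[0,-0.06,0,0,0,0],[0,-0.09,0,0,0,0],[0,-0.11,0,0,0,0],[0,-0.115,0,0,0,0]]]'; python3 go.py 60 -33 60;python3 -m jog '[[[0,0.04,0,0,0,0],[0,0.08,0,0,0,0],[0,0.11,0,0,0,0],[0,0.14,0,0,0,0],[0,0.16,0,0,0,0]]]'; python3 -m jog '[[[0,0.005,0,0,0,0],[0,0.005,0,0,0,0]]]';python3 go.py 60 -33 60
```

```text
t: 7.1
tool_pos: [451.8, -113.5, 245.8]
ee_rot: [-2.99, -0.067, -0.944]
ft_force: [-3.9, -10.7, 3.3]
opening: 16.5
grasp_force: 59.4
row [-0.0004, -0.0334, 0.0013, 0.0028, -0.0002, 0.0003] mm [-0.1 -6.7  0.3] deg [ 0.5 -0.   0. ] f [ -3.9 -10.7   3.3] q [-0.3   0.16 -0.7   0.13  0.19  2.86] op 16.5 t 7.1
grasp now world [ 540.8 -110.6  118.9] plate s,y,h [ 60.2 -41.   60.3]
t: 7.6
tool_pos: [452.7, -138.9, 245.5]
ee_rot: [-2.964, -0.086, -0.939]
ft_force: [-8.6, 28.6, 14.7]
opening: 16.7
grasp_force: 62.2
t: 7.8
tool_pos: [452.7, -139.1, 245.5]
ee_rot: [-2.962, -0.087, -0.939]
ft_force: [-8.4, 23.0, 14.5]
opening: 16.3
grasp_force: 62.0
row [0.0028, -0.1614, 0.0046, -0.0067, -0.001, 0.0017] mm [  0.6 -32.3   0.9] deg [-1.2 -0.2  0.3] f [-8.4 23.  14.5] q [-0.37  0.18 -0.67  0.15  0.25  2.79] op 16.3 t 7.8
grasp now world [ 541.7 -131.6  118.8] plate s,y,h [ 60.1 -62.   60.3]
```

```bash
python3 -m jog '[[[0,-0.04,0,0,0,0],[0,-0.08,0,0,0,0],[0,-0.11,0,0,0,0],[0,-0.13,0,0,0,0],[0,-0.135,0,0,0,0]]]'; python3 go.py 60 -33 60;python3 -m jog '[[[0,0.05,0,0,0,0],[0,0.1,0,0,0,0],[0,0.15,0,0,0,0],[0,0.2,0,0,0,0],[0,0.25,0,0,0,0]]]'; python3 go.py 60 -33 60
```

```text
t: 8.3
tool_pos: [452.0, -118.3, 245.8]
ee_rot: [-2.985, -0.071, -0.943]
ft_force: [-5.3, -5.2, 4.7]
opening: 16.2
grasp_force: 59.8
row [-0.0, -0.0573, 0.0015, 0.0011, -0.0004, 0.0006] mm [ -0.  -11.5   0.3] deg [ 0.2 -0.1  0.1] f [-5.3 -5.2  4.7] q [-0.31  0.16 -0.7   0.13  0.2   2.84] op 16.2 t 8.3
grasp now world [ 541.  -114.6  119. ] plate s,y,h [ 60.2 -45.   60.4]
t: 8.8
tool_pos: [452.7, -150.5, 244.5]
ee_rot: [-2.917, -0.115, -0.931]
ft_force: [-11.0, 89.2, 33.8]
opening: 16.7
grasp_force: 76.2
row [0.009, -0.2181, 0.0139, -0.0222, -0.0027, 0.0032] mm [  1.8 -43.6   2.8] deg [-4.  -0.5  0.6] f [-11.   89.2  33.8] q [-0.41  0.19 -0.66  0.18  0.32  2.75] op 16.7 t 8.8
grasp now world [ 541.8 -135.5  118.6] plate s,y,h [ 59.9 -65.9  60.1]
```

```bash
python3 -m jog '[[[0,-0.05,0,0,0,0],[0,-0.09,0,0,0,0],[0,-0.09,0,0,0,0]]]'; python3 go.py 60 -33 60
```

```text
t: 9.1
tool_pos: [452.8, -141.1, 245.3]
ee_rot: [-2.956, -0.095, -0.937]
ft_force: [-7.8, 30.8, 15.9]
opening: 16.3
grasp_force: 63.3
row [0.0038, -0.1716, 0.0051, -0.0091, -0.0011, 0.0026] mm [  0.8 -34.3   1. ] deg [-1.6 -0.2  0.5] f [-7.8 30.8 15.9] q [-0.37  0.18 -0.67  0.16  0.26  2.78] op 16.3 t 9.1
grasp now world [ 541.8 -132.5  118.7] plate s,y,h [ 60.1 -62.9  60.1]
```

```bash
python3 -m jog '[[[0,-0.04,0,0,0,0],[0,-0.08,0,0,0,0],[0,-0.11,0,0,0,0],[0,-0.13,0,0,0,0],[0,-0.14,0,0,0,0]]]'; python3 go.py 60 -33 60;python3 -m jog '[[[0,-0.005,0,0,0,0],[0,-0.005,0,0,0,0]]]';python3 go.py 60 -33 60;python3 -m jog '[[[0,0.04,0,0,0,0],[0,0.08,0,0,0,0],[0,0.11,0,0,0,0],[0,0.13,0,0,0,0],[0,0.14,0,0,0,0]]]'; python3 go.py 60 -33 60
```

```text
t: 9.6
tool_pos: [452.4, -123.1, 245.7]
ee_rot: [-2.988, -0.069, -0.944]
ft_force: [-2.8, -10.4, 0.3]
opening: 16.1
grasp_force: 60.1
row [-0.0004, -0.0818, 0.0002, 0.0022, -0.0002, 0.0004] mm [ -0.1 -16.4   0. ] deg [ 0.4 -0.   0.1] f [ -2.8 -10.4   0.3] q [-0.32  0.16 -0.69  0.13  0.2   2.83] op 16.1 t 9.6
grasp now world [ 541.3 -120.   118.8] plate s,y,h [ 60.2 -50.4  60.2]
t: 9.8
tool_pos: [452.3, -122.0, 245.7]
ee_rot: [-2.986, -0.069, -0.943]
ft_force: [-3.4, -6.9, 2.3]
opening: 16.1
grasp_force: 60.2
row [-0.0001, -0.0763, 0.0004, 0.0016, -0.0003, 0.0003] mm [ -0.  -15.3   0.1] deg [ 0.3 -0.1  0.1] f [-3.4 -6.9  2.3] q [-0.32  0.16 -0.69  0.13  0.2   2.84] op 16.1 t 9.8
grasp now world [ 541.3 -118.6  118.8] plate s,y,h [ 60.2 -49.   60.2]
t: 10.3
tool_pos: [453.4, -147.8, 245.6]
ee_rot: [-2.977, -0.076, -0.941]
ft_force: [-5.0, 5.2, 7.5]
opening: 16.5
grasp_force: 60.7
row [0.0011, -0.205, 0.0018, -0.0017, -0.0005, 0.0008] mm [  0.2 -41.    0.4] deg [-0.3 -0.1  0.1] f [-5.   5.2  7.5] q [-0.38  0.18 -0.67  0.16  0.25  2.78] op 16.5 t 10.3
grasp now world [ 542.4 -142.8  118.8] plate s,y,h [ 60.1 -73.2  60.1]
```

```bash
python3 -m jog '[[[0,0.03,0,0,0,0],[0,0.06,0,0,0,0],[0,0.075,0,0,0,0],[0,0.08,0,0,0,0],[0,0.08,0,0,0,0]]]'; python3 go.py 60 -33 60
```

```text
t: 10.8
tool_pos: [454.1, -163.3, 245.6]
ee_rot: [-2.976, -0.077, -0.941]
ft_force: [-5.4, 5.2, 7.8]
opening: 16.3
grasp_force: 60.8
row [0.0015, -0.2825, 0.0027, -0.002, -0.0006, 0.0008] mm [  0.3 -56.5   0.5] deg [-0.4 -0.1  0.1] f [-5.4  5.2  7.8] q [-0.42  0.19 -0.65  0.17  0.27  2.75] op 16.3 t 10.8
grasp now world [ 543.1 -158.1  118.8] plate s,y,h [ 60.1 -88.5  60.2]
```

```bash
python3 -m jog '[[[0,0.01,0,0,0,0],[0,0.015,0,0,0,0],[0,0.015,0,0,0,0]]]'; python3 go.py 60 -33 60;  python3 -m jog '[[[0,-0.008,0,0,0,0],[0,-0.008,0,0,0,0],[0,-0.008,0,0,0,0],[0,-0.008,0,0,0,0]]]' 0; python3 go.py 60 -90 160
```

```text
t: 11.1
tool_pos: [454.0, -164.4, 245.5]
ee_rot: [-2.97, -0.081, -0.94]
ft_force: [-7.4, 13.1, 10.8]
opening: 16.0
grasp_force: 61.6
row [0.0025, -0.2884, 0.0044, -0.0041, -0.0008, 0.0011] mm [  0.5 -57.7   0.9] deg [-0.7 -0.1  0.2] f [-7.4 13.1 10.8] q [-0.42  0.19 -0.65  0.17  0.27  2.75] op 16.0 t 11.1
grasp now world [ 543.  -158.2  118.7] plate s,y,h [ 60.1 -88.7  60.1]
t: 11.5
tool_pos: [454.5, -166.1, 245.4]
ee_rot: [-2.982, -0.073, -0.942]
ft_force: [-0.3, 0.8, -0.9]
opening: 73.4
grasp_force: 0.0
row [0.0006, -0.0119, -0.5009, -0.0, -0.0003, 0.0005] mm [ 1.000e-01 -2.400e+00 -1.002e+02] deg [-0.  -0.1  0.1] f [-0.3  0.8 -0.9] q [-0.42  0.2  -0.65  0.17  0.26  2.75] op 73.4 t 11.5
grasp now world [ 543.4 -161.9  118.5] plate s,y,h [ 60.1 -92.4  59.8]
```

```bash
python3 -m jog '[[[0,0,-0.1,0,0,0],[0,0,-0.25,0,0,0],[0,0,-0.4,0,0,0],[0,0,-0.5,0,0,0],[0,0,-0.5,0,0,0]]]';python3 go.py 60 76 140; python3 -m jog '[[[0,-0.2,0,0,0,0],[0,-0.4,0,0,0,0],[0,-0.6,0,0,0,0],[0,-0.8,0,0,0,0],[0,-0.8,0,0,0,0]]]'; python3 -m jog '[[[0,0,0,0,0,0],[0,0,0,0,0,0]]]';python3 go.py 60 76 140; python3 - <<'E'
from h import *
from station import env
st=env.get_state(); im=env.get_image("wrist")
T=np.eye(4);T[:3,:3]=R.from_rotvec(st["ee_rot"]).as_matrix();T[:3,3]=st["tool_pos"];im["Tw"]=T@np.array(im["T_tool_cam"])
pickle.dump(im,open("w3.pkl","wb"));cv2.imwrite("pics/w3.png",im["color"])
E
```

```text
t: 12.0
tool_pos: [397.0, -169.2, 329.9]
ee_rot: [-2.982, -0.072, -0.95]
ft_force: [-0.4, -0.5, -0.4]
opening: 85.3
grasp_force: 0.0
row [-0.005, -0.8443, 0.1085, 0.0009, -0.0018, 0.0008] mm [  -1.  -168.9   21.7] deg [ 0.2 -0.3  0.1] f [-0.4 -0.5 -0.4] q [-0.49 -0.04 -0.63  0.43  0.3   2.69] op 85.3 t 12.0
grasp now world [ 486.5 -165.4  203.5] plate s,y,h [ 62.1 -93.2 162.2]
t: 12.5
tool_pos: [388.8, -4.6, 326.3]
ee_rot: [-2.978, -0.087, -0.939]
ft_force: [0.5, -0.0, 0.5]
opening: 85.1
grasp_force: 0.0
t: 12.7
tool_pos: [389.5, -9.2, 326.8]
ee_rot: [-2.982, -0.072, -0.941]
ft_force: [-0.8, 0.4, 0.4]
opening: 85.6
grasp_force: 0.0
row [0.0026, -0.0432, 0.0978, 0.0001, -0.0001, 0.0004] mm [ 0.5 -8.6 19.6] deg [ 0.  -0.   0.1] f [-0.8  0.4  0.4] q [-0.04 -0.15 -0.74  0.37  0.05  3.07] op 85.6 t 12.7
grasp now world [478.3  -5.1 199.8] plate s,y,h [ 59.5  67.3 159.6]
```

View pics/w3.png

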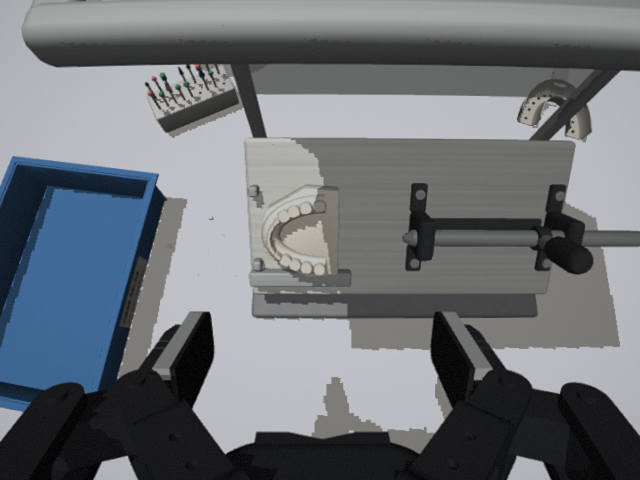

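The wrist view shows the bolt fully out, with its tip at (405,238). The cast is still in place with its heel edge at x≈338 (y 186-270), and the corner stops are at (253,190) and (257,265). The wrist joint is near its limit (3.07 of 3.14), so I'll use the half-turned grasp.

```bash
python3 - <<'E'
from h import *
from go import plate,inplate,n
im=pickle.load(open("w3.pkl","rb")); print(np.round(im["T_tool_cam"],2).tolist())
def on(px,h):
    c,d=ray(im,px);P0=plate(0,0,h);return inplate(c+d*((P0-c)@n)/(d@n)).round(1)
for px,h in(((338,228),18),((337,187),18),((253,190),10),((257,265),10),((350,270),10),((247,140),0),((575,142),0),((405,238),26),((262,230),25)): print(px,h,on(px,h))
E
python3 -m jog '[[[-0.1,0,0,0,0,-0.04],[-0.2,0,0,0,0,-0.08],[-0.3,0,0,0,0,-0.12],[-0.3,0,0,0,0,-0.16],[-0.3,0,0,0,0,-0.2]]]'; python3 go.py 60 76 140
```

```text
[[0.0, -0.95, -0.31, 81.91], [1.0, -0.0, 0.0, 1.25], [-0.0, -0.31, 0.95, 30.87], [0.0, 0.0, 0.0, 1.0]]
(338, 228) 18 [62.7 54.1 18. ]
(337, 187) 18 [92.6 55.3 18. ]
(253, 190) 10 [ 88.9 115.7  10. ]
(257, 265) 10 [ 30.5 115.8  10. ]
(350, 270) 10 [26.4 44.  10. ]
(247, 140) 0 [123.6 120.   -0. ]
(575, 142) 0 [ 123.9 -120.9   -0. ]
(405, 238) 26 [57.7  6.8 26. ]
(262, 230) 25 [ 63.2 108.2  25. ]
t: 13.25
tool_pos: [339.6, -12.6, 292.1]
ee_rot: [2.678, 0.945, 0.856]
ft_force: [0.3, -0.3, 0.6]
opening: 85.1
grasp_force: 0.0
row [0.2759, 0.1421, 0.0988, 0.0006, 0.0003, 0.2012] mm [55.2 28.4 19.8] deg [ 0.1  0.  36.2] f [ 0.3 -0.3  0.6] q [-0.06 -0.2  -0.89  0.28  0.06  2.42] op 85.1 t 13.25
grasp now world [428.4  -8.7 165.1] plate s,y,h [ -1.3  66.1 159.8]
```

```bash
for i in 1 2 3 ; do python3 -m jog '[[[0,0,0,0,0,-0.04],[0,0,0,0,0,-0.08],[0,0,0,0,0,-0.12],[0,0,0,0,0,-0.16],[0,0,0,0,0,-0.2]]]'|head -1; done;  python3 -m jog '[[[0,0,0,0,0,-0.04],[0,0,0,0,0,-0.08],[0,0,0,0,0,-0.12],[0,0,0,0,0,-0.16],[0,0,0,0,0,-0.2]]]'; python3 go.py 59.5 82.5 140
```

```text
t: 13.75
t: 14.25
t: 14.75
t: 15.25
tool_pos: [340.4, -12.6, 292.7]
ee_rot: [-0.064, 2.529, 0.015]
ft_force: [-0.3, 0.5, 0.2]
opening: 85.2
grasp_force: 0.0
row [-0.2995, 0.0798, 0.0993, -0.0006, 0.0003, 0.0013] mm [-59.9  16.   19.9] deg [-0.1  0.1  0.2] f [-0.3  0.5  0.2] q [-0.06 -0.2  -0.89  0.28  0.06 -0.09] op 85.2 t 15.25
grasp now world [429.3  -8.7 165.8] plate s,y,h [ -0.2  66.  159.8]
```

```bash
python3 -m jog '[[[-0.1,0.03,0.03,0,0,0],[-0.2,0.06,0.06,0,0,0],[-0.3,0.08,0.1,0,0,0.001],[-0.3,0.08,0.25,0,0,0.001],[-0.3,0.08,0.4,0,0,0.001]]]'; python3 -m jog '[[[0,0,0,0,0,0],[0,0,0,0,0,0]]]' >/dev/null;python3 go.py 59.5 82.5 18
```

```text
t: 15.75
tool_pos: [436.3, 7.9, 262.3]
ee_rot: [-0.054, 2.525, 0.018]
ft_force: [-1.2, 0.2, -0.0]
opening: 85.4
grasp_force: 0.0
row [-0.0041, -0.0007, 0.3072, -0.0004, -0.0007, -0.0011] mm [-0.8 -0.1 61.4] deg [-0.1 -0.1 -0.2] f [1.  0.7 0.3] q [ 0.01  0.06 -0.76  0.14  0.02 -0.02] op 85.4 t 15.95
grasp now world [522.6  12.2 133.6] plate s,y,h [58.5 82.5 79.5]
```

```bash
python3 -m jog '[[[-0.004,0,0.08,0,0,0],[-0.004,0,0.16,0,0,0],[-0.004,0,0.24,0,0,0],[-0.004,0,0.3,0,0,0],[-0.004,0,0.305,0,0,0]]]'; python3 -m jog '[[[0,0,0,0,0,0],[0,0,0,0,0,0]]]' ;python3 go.py 59.5 82.5 18; python3 - <<'E'
from station import env
import cv2
cv2.imwrite("pics/w4.png",env.get_image("wrist")["color"])
E
```

```text
t: 16.45
tool_pos: [470.2, 10.5, 212.7]
ee_rot: [-0.056, 2.529, 0.019]
ft_force: [-0.1, 0.6, -0.7]
opening: 85.3
grasp_force: 0.0
t: 16.65
tool_pos: [469.9, 10.9, 213.4]
ee_rot: [-0.057, 2.527, 0.02]
ft_force: [-0.7, -0.3, 0.8]
opening: 85.8
grasp_force: 0.0
row [0.0079, -0.0061, 0.0102, 0.0, 0.0009, -0.0005] mm [ 1.6 -1.2  2. ] deg [ 0.   0.2 -0.1] f [-0.7 -0.3  0.8] q [ 0.02  0.22 -0.75 -0.02  0.02 -0.02] op 85.8 t 16.65
grasp now world [559.1  15.1  86.7] plate s,y,h [61.5 83.7 20.1]
```

View pics/w4.png

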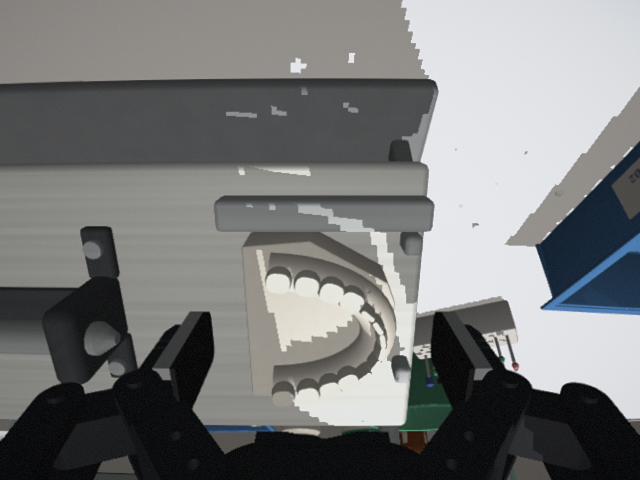

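The cast lies between the open fingers, heel at x≈248 and front at x≈395, with the front side's finger lane between the stops at rows 243 and 370. I lower 2 mm and close.

```bash
python3 -m jog '[[[0.008,-0.006,0.012,0,0,0],[0.008,-0.006,0.012,0,0,0],[0.008,-0.006,0.012,0,0,0],[0.008,-0.006,0.012,0,0,0],[0.008,-0.006,0.012,0,0,0]]]' 255 40; python3 -m jog '[[[0,0,0,0,0,0],[0,0,0,0,0,0],[0,0,0,0,0,0]]]' ;python3 go.py 59.5 82.5 18
```

```text
t: 17.2
tool_pos: [469.8, 10.0, 209.6]
ee_rot: [-0.058, 2.529, 0.019]
ft_force: [-4.5, -0.8, 6.1]
opening: 53.9
grasp_force: 41.7
t: 17.5
tool_pos: [469.8, 10.0, 209.6]
ee_rot: [-0.058, 2.529, 0.019]
ft_force: [-5.2, -0.8, 6.3]
opening: 53.7
grasp_force: 41.7
row [-0.0039, -0.0016, -0.0049, 0.0, 0.0003, -0.0003] mm [-0.8 -0.3 -1. ] deg [ 0.   0.1 -0.1] f [-5.2 -0.8  6.3] q [ 0.02  0.23 -0.75 -0.03  0.02 -0.02] op 53.7 t 17.5
grasp now world [558.7  14.2  82.7] plate s,y,h [58.9 82.8 17. ]
```

```bash
python3 -m jog '[[[0,0,-0.03,0,0,0],[0,0,-0.1,0,0,0],[0,0,-0.2,0,0,0],[0,0,-0.3,0,0,0],[0,0,-0.4,0,0,0]]]'; python3 -m jog '[[[0,0.03,-0.06,0,0,0],[0,0.13,-0.1,0,0,0],[0,0.25,-0.1,0,0,0],[0,0.37,-0.1,0,0,0],[0,0.5,-0.1,0,0,0]]]'; cat > gp.py <<'E'
import sys
from go import *
x,y,z=map(float,sys.argv[1:4]);a=-0.095
rowto(np.array([x,y,z]),best(np.array([0,0,-1.]),np.array([np.cos(a),np.sin(a),0])))
E
python3 gp.py 520 227 140
```

```text
t: 18.0
tool_pos: [423.3, 7.9, 275.1]
ee_rot: [-0.059, 2.531, 0.02]
ft_force: [1.0, -0.1, -0.1]
opening: 53.8
grasp_force: 43.0
t: 18.5
tool_pos: [407.4, 107.8, 291.4]
ee_rot: [-0.058, 2.53, 0.02]
ft_force: [0.1, -0.4, -2.1]
opening: 53.9
grasp_force: 43.1
row [-0.4929, 0.5695, 0.3241, -0.1386, 0.1602, -0.4399] mm [-98.6 113.9  64.8] deg [-24.9  28.8 -79.2] f [ 0.1 -0.4 -2.1] q [ 0.3  -0.02 -0.74  0.25 -0.15  0.21] op 53.9 t 18.5
grasp now world [496.3 112.  164.4] plate s,y,h [ 58.5 183.5 117.1]
```

```bash
python3 -m jog '[[[-0.05,0.1,0.02,-0.012,0.014,-0.039],[-0.1,0.2,0.04,-0.024,0.028,-0.078],[-0.15,0.3,0.06,-0.036,0.042,-0.117],[-0.2,0.4,0.08,-0.048,0.056,-0.156],[-0.24,0.45,0.1,-0.06,0.07,-0.195]]]'; python3 gp.py 520 227 140
```

```text
t: 19.0
tool_pos: [454.7, 200.8, 302.9]
ee_rot: [-0.958, 2.608, 0.008]
ft_force: [-0.0, 0.3, -1.1]
opening: 53.4
grasp_force: 43.0
row [-0.2987, -0.0994, 0.1616, -0.0783, 0.0888, -0.2429] mm [-59.7 -19.9  32.3] deg [-14.1  16.  -43.7] f [-0.   0.3 -1.1] q [ 0.42  0.17 -0.41  0.63 -0.02 -0.29] op 53.4 t 19.0
grasp now world [506.1 220.6 158. ] plate s,y,h [ 66.9 291.5 103.3]
```

```bash
python3 -m jog '[[[-0.06,-0.02,0.03,-0.013,0.015,-0.04],[-0.12,-0.04,0.06,-0.026,0.03,-0.08],[-0.18,-0.06,0.09,-0.039,0.044,-0.121],[-0.24,-0.08,0.12,-0.052,0.059,-0.161],[-0.298,-0.099,0.16,-0.065,0.074,-0.202]]]'; python3 gp.py 520 227 140
```

```text
t: 19.5
tool_pos: [520.3, 225.2, 295.2]
ee_rot: [-1.919, 2.409, 0.001]
ft_force: [0.2, -0.4, -1.5]
opening: 53.8
grasp_force: 43.0
row [-0.0084, 0.0033, 0.0015, -0.0132, 0.0147, -0.0415] mm [-1.7  0.7  0.3] deg [-2.4  2.6 -7.5] f [ 0.2 -0.4 -1.5] q [ 0.4   0.41 -0.04  1.05  0.02 -0.94] op 53.8 t 19.5
grasp now world [527.7 231.2 140.5] plate s,y,h [ 75.1 301.1  76.3]
```

```bash
python3 -m jog '[[[-0.008,0.003,0,-0.013,0.015,-0.042],[-0.008,0.003,0,-0.013,0.015,-0.042],[-0.008,0.003,0,-0.013,0.015,-0.042]]]'; python3 gp.py 520 227 60; python3 - <<'E'
from station import env
import cv2,pickle
im=env.get_image("scene");pickle.dump(im,open("s5.pkl","wb"))
cv2.imwrite("pics/s5.png",cv2.resize(im["color"][200:420,200:460],None,fx=3,fy=2.7))
E
```

```text
t: 19.8
tool_pos: [519.5, 226.9, 294.7]
ee_rot: [-2.105, 2.329, -0.002]
ft_force: [-0.1, -0.1, -1.6]
opening: 53.9
grasp_force: 43.0
row [-0.0005, -0.0012, 0.3986, -0.0008, 0.0003, -0.002] mm [-0.1 -0.2 79.7] deg [-0.1  0.1 -0.4] f [-0.1 -0.1 -1.6] q [ 0.41  0.44 -0.01  1.12 -0.   -1.06] op 53.9 t 19.8
grasp now world [519.9 227.  139.7] plate s,y,h [ 68.  297.2  80.2]
```

View pics/s5.png

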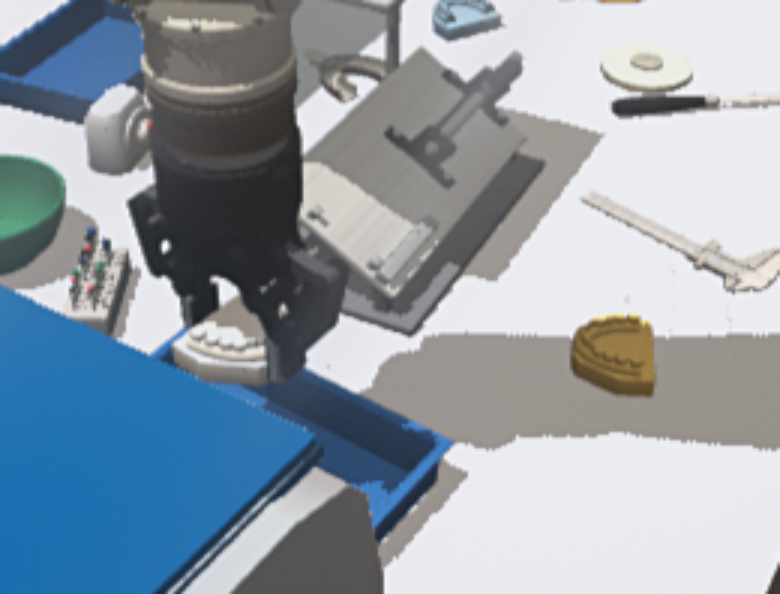

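The cast is held level, teeth up, above the pan, and the bolt stays drawn. I lower it.

```bash
python3 -m jog '[[[0,0,0.12,0,0,-0.002],[0,0,0.24,0,0,-0.002],[0,0,0.34,0,0,-0.002],[0,0,0.44,0,0,-0.002],[0,0,0.5,0,0,-0.002]]]'; python3 -m jog '[[[0,0,0,0,0,0],[0,0,0,0,0,0]]]'; python3 gp.py 520 227 21
```

```text
t: 20.35
tool_pos: [518.9, 226.3, 194.0]
ee_rot: [-2.114, 2.323, -0.002]
ft_force: [0.2, -0.1, -1.0]
opening: 53.9
grasp_force: 43.0
t: 20.55
tool_pos: [520.0, 226.8, 195.8]
ee_rot: [-2.114, 2.32, -0.003]
ft_force: [0.4, -0.9, -1.5]
opening: 53.8
grasp_force: 43.0
row [-0.0009, 0.0002, 0.0992, -0.001, 0.0003, 0.0007] mm [-0.2  0.  19.8] deg [-0.2  0.1  0.1] f [ 0.4 -0.9 -1.5] q [ 0.41  0.54 -0.13  0.9  -0.   -1.07] op 53.8 t 20.55
grasp now world [520.5 226.9  40.8] plate s,y,h [ 11.8 297.1  -1.1]
```

```bash
python3 -m jog '[[[0,0,0.02,0,0,0],[0,0,0.04,0,0,0],[0,0,0.06,0,0,0],[0,0,0.075,0,0,0],[0,0,0.085,0,0,0]]]'; python3 -m jog '[[[0,0,0.005,0,0,0],[0,0,0.01,0,0,0],[0,0,0.01,0,0,0]]]'; python3 gp.py 520 227 20
```

```text
t: 21.05
tool_pos: [519.8, 226.8, 177.8]
ee_rot: [-2.116, 2.321, -0.002]
ft_force: [-0.1, -0.4, -1.2]
opening: 53.6
grasp_force: 43.0
t: 21.35
tool_pos: [519.9, 226.8, 176.1]
ee_rot: [-2.115, 2.32, -0.002]
ft_force: [-0.4, 0.5, -0.4]
opening: 54.1
grasp_force: 43.0
row [-0.0009, -0.0002, 0.0055, -0.0007, 0.0001, 0.0008] mm [-0.2 -0.   1.1] deg [-0.1  0.   0.2] f [-0.4  0.5 -0.4] q [ 0.41  0.57 -0.14  0.86 -0.   -1.07] op 54.1 t 21.35
grasp now world [520.3 226.8  21.1] plate s,y,h [  0.3 297.  -17.2]
```

Lower in small steps until contact is felt.

```bash
for i in 1 2 3; do python3 -m jog '[[[0,0,0.005,0,0,0],[0,0,0.005,0,0,0],[0,0,0.005,0,0,0]]]' | egrep 'pos|force'; done
```

```text
tool_pos: [520.0, 226.8, 175.3]
ft_force: [-0.7, -0.1, -0.4]
grasp_force: 43.0
tool_pos: [519.9, 226.8, 174.2]
ft_force: [-0.5, -0.5, -1.3]
grasp_force: 43.0
tool_pos: [520.0, 226.8, 173.7]
ft_force: [-2.2, -0.8, 3.9]
grasp_force: 43.5
```

```bash
python3 -m jog '[[[0,0,0,0,0,0],[0,0,0,0,0,0],[0,0,0,0,0,0],[0,0,0,0,0,0],[0,0,0,0,0,0]]]' 20; python3 -m jog '[[[0,0,-0.05,0,0,0],[0,0,-0.15,0,0,0],[0,0,-0.3,0,0,0],[0,0,-0.5,0,0,0],[0,0,-0.7,0,0,0]]]';python3 -m jog '[[[0,0,0,0,0,0],[0,0,0,0,0,0],[0,0,0,0,0,0]]]'; python3 - <<'E'
from h import *
from station import env
st=env.get_state(); im=env.get_image("wrist"); cv2.imwrite("pics/w6.png",im["color"])
E
```

```text
t: 22.75
tool_pos: [519.9, 226.8, 173.1]
ee_rot: [-2.115, 2.32, -0.002]
ft_force: [0.2, -0.6, -0.2]
opening: 78.8
grasp_force: 0.0
t: 23.25
tool_pos: [519.2, 226.6, 315.0]
ee_rot: [-2.116, 2.321, -0.002]
ft_force: [0.3, 1.0, -0.4]
opening: 78.8
grasp_force: 0.0
t: 23.55
tool_pos: [519.1, 226.6, 312.6]
ee_rot: [-2.116, 2.321, -0.002]
ft_force: [0.8, 0.9, -0.4]
opening: 78.7
grasp_force: 0.0
```

View pics/w6.png

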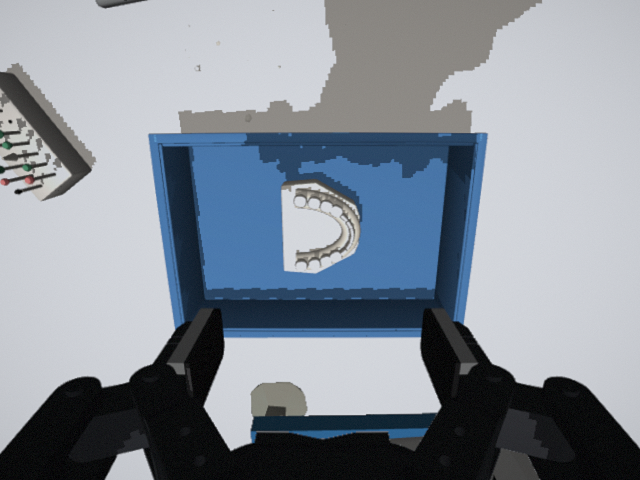

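The cast lies flat at (320,228), centred on the pan floor and teeth up; the gripper is clear.

```bash
python3 -c "
from station import env
print(env.hand_in())"
```

```text
the job is handed in; nothing more can be done
None
```

The bolt was worked free in four push-backs (one pull spiked to about 95 N against the 120 N limit) and left fully out. The cast then went from the stand to the pan floor, base down and teeth up, and I handed the job in at about 24 s; no verdict came back.

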